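# Set the test-stand gearbox selector from neutral into its gear notch

## Robot

A 6-joint arm with a two-finger parallel gripper is mounted at the origin on the work surface. World frame = base frame: x ahead of the robot, y to its left, z up, the work surface at z = 0. Lengths are in m, angles in rad, forces in N, time in s.
With the tool pointing down it reaches from about 0.375 to 0.9 m from the base axis. Payload 3.1 kg.
Tool frame: the origin (TCP) lies between the finger pads; the fingertips stand manip.finger_overhang ahead of it and the grasp point (between the pads) lies 5 mm behind it (manip.finger_overhang is the distance from the TCP to the fingertips, in m); z points along the fingers, y is the line along which they close (so a half turn about z gives the same grasp; the last joint's range is limited). The gripper opens to 85 mm and grips with 20 to 120 N. Pads are 22 mm wide; open, the fingers measure 114 mm over their backs; the gripper's body (76 mm by 85 mm) begins 54 mm behind the grasp point. The pads swing forward as they close: fully open they stand 13 mm farther back than shut.
Start: joints at [1.137, 0.527, 1.433, -0, 1.181, -0.178], TCP at [0.157, 0.605, 0.221] pointing down, gripper open.
Joint ranges: [-3.08, 3.08], [-0.75, 2.2], [0.22, 2.44], [-1.43, 4.57], [0, 2.65], [-2.85, 2.85]. Speed limits (rad/s): [2.79, 2.79, 3.14, 3.14, 3.14, 3.14].

## Interface

Orientations are given as a unit quaternion [x, y, z, w].
In Python, from station import manip gives the robot as it stands.
- The arm moves only by the tool drive_tool, never from a script. Its argument "plan" is a list of rows, each a list of 7 numbers: the shift along the tool's x, y, z in m, then the turn, a rotation vector about the tool's x, y, z in degrees, then the opening, from -1 (shut) to 1 (fully open). In form: [[x, y, z, wx, wy, wz, gripper], ...]. A call has 1 to 10 rows; each row shifts and turns the commanded pose from where the row before left it, along the tool's axes as they then stand; what a row does not reach is not made up. A row lasts 1/10 s, in which the tool goes at most 50 mm and 8.59 degrees, less where a joint would pass 70% of its speed; a pose out of reach is approached as far as the arm can. A call is refused whole if a number of a shift passes 0.05 or a number of a turn 8.59, either way. A call with a gripper value outside its range is refused whole. The fingers move at their own pace and stop on an object; "newtons" is the grip in N (left out, the last holds). Time passes only in rows, so rows that do not move let the fingers close. It gives the time, the measured TCP pose, the force, the opening and the grip force at its end, in the units of the state.
- manip.sense(): the state, without advancing time (a new reading comes with each control period).
- manip.snapshot(name): name is "scene" or "top" or "wrist"; returns a dict with "image" (384x512x3 uint8, red, green, blue), "z_map" (384x512 float32, m along the optical axis (not along the pixel's ray), 0 where there is no reading), "fov_y" (degrees; the focal length in pixels is half the picture's height over the tangent of half this angle, whatever the lens; pixels are square), "cx", "cy" (the principal point, pixels), "k1" (the pictures are not rectified: a ray, as slopes to the right and down, at radius r is drawn at 1 + k1 r^2 times it, then the intrinsics apply), "extrinsics" (4x4, takes a point from camera to world coordinates); the wrist camera has in their place "mount" (4x4, takes a point from camera to tool coordinates, whose origin is the TCP and whose axes are the flange's). Camera axes: x right, y up, looking along -z (the intrinsics and any distortion apply to the point x, -y, -z); pixel columns grow to the right and rows downward; lengths in m; the calibration is good to about 2 mm. A picture is of the moment at which its call begins: read the wrist's pose just before it.
- manip.sign_off(): hands the job in; it is judged then, once.
The state is a dict: "t": time; "q": joint angles; "qd": joint speeds; "tau": joint torques, N m; "tcp_pos": TCP position; "tool_rot": TCP orientation; "force": force on the tool from outside, world axes, zero at the start; "ft_torque": the same for the moment, N m; "finger_gap": opening from 0.0 (shut) to 1.0 (fully open); "gripper_force": force on a finger pad.
Only numpy, scipy, OpenCV 4.12 (cv2) and the standard library are available. Lean on these libraries where they do the work, as an engineer would, in place of code of your own. Each camera call takes 0.05 s, during which the arm holds its last target. There are 200 camera calls.

## Task

On the grey range gearbox, the one with the T-shaped handle, pull the sprung handle up, turn it clockwise (seen from above) out of the neutral gap onto the steel ring, and feel along the ring for the notch; let the handle drop fully home in the notch and leave it there, released. Pull, turn and feel gently, never forcing the mechanism, and leave the round-knob unit and everything else on the bench alone.

Things in the scene. Friction and masses are not known exactly. Their poses are not given: they have to be found in the camera images.
- gearbox: Range gearbox, fixed to the bench: grey block 130 x 130 x 50 mm (foot 150 x 150 mm), dark motor stub on its +x side, plain light grey disc (the deck) on top. Origin: centre of its underside, below the selector axis; z up. The selector pin or stem must not be pressed against its ring, notch sides, rib or upper stop with more than 20 N (0.65 N m of turning).
- deck (a point): Centre of the deck, on the selector axis, 53 mm up. On the deck an arc of dark steel ring, 25 to 41 mm from the axis, 9 mm high, has one notch 8 mm wide, open to the deck. The ring is clamped anew each time: notch centre at selector_turn 0.68 to 1.23, not measured. Ring starts 0.65 before the notch centre (before that: open neutral gap); 0.45 after it stands a 16 mm stop rib the pin cannot pass.
- tee: T-shaped selector handle: upright 12 mm steel stem with a black crossbar 50 mm long (its x), 14 wide (its y), 18 high (32 to 50 mm above the deck when down). A 6 mm round steel pin sticks out level from the stem's foot along +x to 39 mm from the axis, its underside 1.5 mm above the deck when down. Origin on the axis, at deck height when down; z up.
- tee_grip (a point): Centre of the black crossbar, on the selector axis, 94 mm above the bench when the handle is down; x along the crossbar towards the pin, y across it (the 14 mm to grip), z up.
- selector_turn (a joint): Angle of the handle, rad, growing clockwise seen from above; 0 when the tee's x lies along the gearbox's x. Starts in the neutral gap, between -0.25 and -0.10.
- selector_lift (a joint): How far the handle is pulled up, m; 0 fully down. A spring pulls it down with 6 N at 0 and 300 N/m more; its drop is damped (40 N s/m). The pin clears the ring at 0.0075 and rides on it at that lift; a solid upper stop comes at 0.014. Back at 0 only when the pin is in the notch or in the neutral gap.
- jog_unit: Look-alike grey block of the same size, fixed to the bench, with a round black knob 46 mm wide instead of the tee. Not to be used. Origin: centre of its underside.
- jog (a joint): Angle of the round knob, rad, 0 at the start; leave alone.
- dogbone: Loose aluminium dogbone specimen, 135 x 20 x 5 mm, between the two units; origin at the centre of its underside. Bystander.
- caliper: Loose caliper, 200 mm long; origin at the middle of its beam's underside. Bystander.
- screwdriver: Loose screwdriver with orange handle, 190 mm, between and in front of the units. Bystander.
- blue_driver: Loose screwdriver with blue handle, 200 mm, beyond the units. Bystander.
- jar: Loose glass jar with white cap, 60 mm wide, 60 mm high; origin at the centre of its underside. Bystander.
- foam_block: Loose cream foam block 90 x 60 x 50 mm; origin at the centre of its underside. Bystander.
- load_cell: Loose steel load cell, 72 mm wide, 44 mm high; origin at the centre of its underside. Bystander.

How it is judged:
On the way, in this order (a step that is already met when the one before it is completed fails the run):
1. the handle is pulled up more than 6 mm (value of joint selector_lift above 0.006 m), for 0.1 s.
2. the raised handle is turned out of neutral over the ring (value of joint selector_turn above 0.5 rad and value of joint selector_lift above 0.005 m), for 0.05 s.
3. the handle has dropped into the notch (value of joint selector_turn above 0.57 rad and value of joint selector_lift below 0.002 m), for 0.2 s.
At the end, for the whole second after the job is handed in: The handle is down in the notch (within 2 mm of fully down, turned past 0.57 rad, where only the notch lets it down), at rest and released (all of step 3 and contact force between the fingers and tee below 0.1 N and linear speed of tee below 0.01 m/s); the robot touches nothing.
It fails at once if the selector's pin or stem is pressed against the gearbox with more than 20 N (contact force between tee and gearbox above 20 N).
It fails at once if the round knob is turned by more than 0.1 rad (value of joint jog above 0.1 rad or value of joint jog below -0.1 rad).
It fails at once if a bystander is moved by more than 15 mm (distance of any of dogbone, caliper, screwdriver, blue_driver, jar, foam_block, load_cell from where it was at the start of the episode above 0.015 m).
It also fails if it takes over 67 s, if anything falls off the work surface, if the arm or the gripper's body presses on something with over 40 N, if the wrist force passes 120 N, or if a joint passes its speed limit or range.

## Working session

There is one attempt and no reset: what is moved stays moved. The work goes in short steps, Python scripts to look and compute and a tool call to move; the robot and the scene stay as the last step left them, time stands still between calls to the robot, and variables do not carry over. Pictures are saved under pics/ and viewed, at most 10 in all, crops included, and the job is handed in when it is done.

Besides the shell and the picture viewer there is one more tool, called after "Call:" as a command line: name --pt "numbers of a row" for each row, then --argument value for the rest. drive_tool: Moves the arm, as the interface text tells. Its arguments: {"type":"object","properties":{"plan":{"type":"array"},"newtons":{"type":"number"}},"required":["plan"]}

```bash
mkdir -p pics
cat > h.py <<'E'
from station import manip
import numpy as np, cv2
np.set_printoptions(precision=4,suppress=True)
def pts(s,T=None):
    h,w=s["z_map"].shape; f=h/2/np.tan(np.radians(s["fov_y"])/2)
    T=np.array(s["extrinsics"]) if T is None else T
    K=np.array([[f,0,s["cx"]],[0,f,s["cy"]],[0,0,1.]])
    u,v=np.meshgrid(np.arange(w),np.arange(h))
    p=cv2.undistortPoints(np.stack([u,v],-1).reshape(-1,1,2).astype(float),K,np.array([s["k1"],0,0,0.])).reshape(h,w,2)
    z=s["z_map"]; P=np.stack([p[...,0]*z,-p[...,1]*z,-z],-1)
    return P@T[:3,:3].T+T[:3,3]
E
python3 - <<'E'
from h import *
print(manip.finger_overhang, manip.sense())
for n in ("top","scene"):
    s=manip.snapshot(n); cv2.imwrite(f"pics/{n}.png",s["image"][...,::-1]); np.savez(f"{n}.npz",P=pts(s),im=s["image"],z=s["z_map"])
    print(n,np.array(s["extrinsics"]),s["k1"])
E
```

```text
0.014 {'t': 0.0, 'q': array([ 1.1375,  0.5285,  1.4339, -0.    ,  1.1814, -0.1785]), 'qd': array([ 0.0002, -0.0014, -0.001 , -0.0006,  0.0005,  0.    ]), 'tau': array([ -0.0008, -44.2354, -17.8023,  -0.0004,   0.0085,  -0.    ]), 'tcp_pos': array([0.1572, 0.6042, 0.2198]), 'tool_rot': array([ 0.127 ,  0.9919, -0.001 , -0.0003]), 'force': array([ 0.436 , -0.5162,  0.2948]), 'ft_torque': array([-0.0116, -0.038 ,  0.0129]), 'gripper_force': 0.0, 'finger_gap': 1.0020336522558633}
top [[-0.0445  0.9745 -0.2198  0.4094]
 [-0.999  -0.0442  0.0062 -0.0205]
 [-0.0037  0.2199  0.9755  1.0525]
 [ 0.      0.      0.      1.    ]] 0.009500382951037289
scene [[ 0.6798 -0.4217  0.6001  1.2421]
 [ 0.7334  0.3948 -0.5534 -0.5629]
 [-0.0035  0.8163  0.5777  0.7002]
 [ 0.      0.      0.      1.    ]] -0.08551459240732476
```

View pics/top.png

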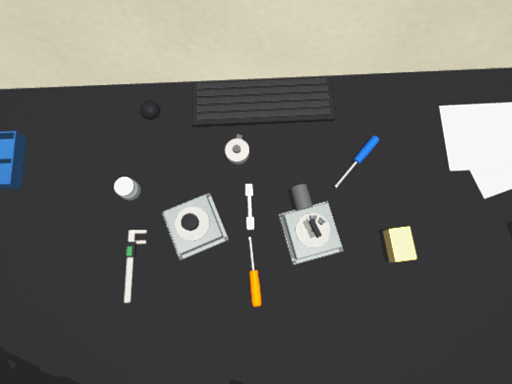

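View pics/scene.png

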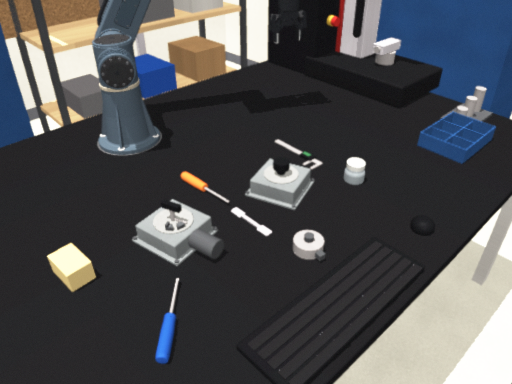

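The top view shows the tee gearbox at about (313,230) with its motor stub at (301,195), and the round-knob unit at (192,223). Next I'll measure the block, deck and crossbar.

Run:
```python
from h import *
for n,(x0,x1,y0,y1) in {"top":(270,355,180,270),"scene":(125,230,190,265)}.items():
    d=np.load(n+".npz"); P=d["P"][y0:y1,x0:x1].reshape(-1,3); im=d["im"]
    z=P[:,2]
    print(n,"deck/blk z hist",np.histogram(z,bins=np.arange(-.01,.12,.01))[0])
    c=P[(z>.085)&(z<.105)]
    print("bar",len(c),c.mean(0)); 
    (cx,cy),(a,b),ang=cv2.minAreaRect(c[:,:2].astype(np.float32)*1000); print("rect",cx,cy,a,b,ang)
    b=P[(z>.04)&(z<.062)]; r=cv2.minAreaRect(b[:,:2].astype(np.float32)*1000); print("block",len(b),r)
    g=im[y0:y1,x0:x1].reshape(-1,3).astype(int); dk=P[(z>.048)&(z<.06)&(g.min(1)>200)]; print("deck",len(dk),dk.mean(0) if len(dk) else 0)
    cv2.imwrite(f"pics/{n}_c.png",cv2.resize(im[y0:y1,x0:x1,::-1],None,fx=6,fy=6,interpolation=cv2.INTER_CUBIC))
```

```text
top deck/blk z hist [1959 2890  138   27   68  795 1551   58    5    3   18   98]
bar 104 [ 0.5283 -0.1685  0.1013]
rect 529.2342529296875 -169.2106475830078 49.08999252319336 14.269363403320312 20.31020736694336
block 2371 ((564.132568359375, -161.76296997070312), (200.557861328125, 130.34593200683594), 12.545971870422363)
deck 1491 [ 0.5248 -0.1677  0.0518]
scene deck/blk z hist [2304 2138  326  277  333  871 1276  119   20   32   61   80]
bar 167 [ 0.5337 -0.1718  0.0976]
rect 530.0911254882812 -170.991455078125 53.076900482177734 16.60138702392578 20.112154006958008
block 2190 ((564.36767578125, -162.8426513671875), (202.53628540039062, 131.40122985839844), 12.383874893188477)
deck 1048 [ 0.5381 -0.1777  0.0519]
```

View pics/top_c.png

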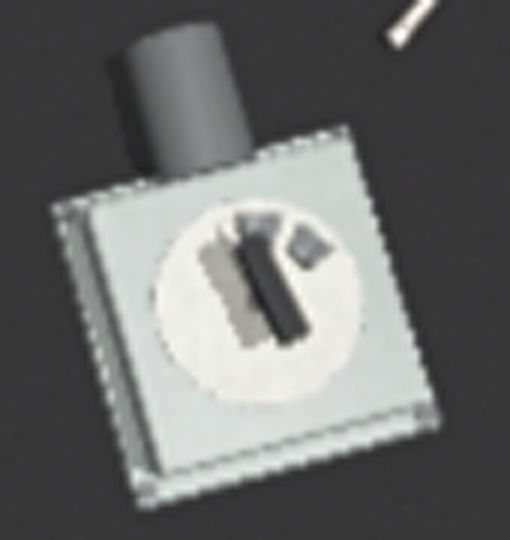

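Both views agree. The axis is at about (0.530,-0.170), the gearbox yaw is 12.4° and the bar yaw is 20.2°, so the turn is about -0.135. The crop shows the ring in two pieces with a bright gap at about (287,235), which may be the notch. I'll move above it and look with the wrist camera.

Call:
drive_tool --pt "-0.0277 -0.0328 0 0 0 0 1" --pt "-0.0277 -0.0328 0 0 0 0 1" --pt "-0.0277 -0.0328 0 0 0 0 1" --pt "-0.0277 -0.0328 0 0 0 0 1" --pt "-0.0277 -0.0328 0 0 0 0 1" --pt "-0.0277 -0.0328 0 0 0 0 1" --pt "-0.0277 -0.0328 0 0 0 0 1" --pt "-0.0277 -0.0328 0 0 0 0 1" --pt "-0.0277 -0.0328 0 0 0 0 1" --pt "-0.0277 -0.0328 0 0 0 0 1" --newtons 20

```text
t: 1.1
tcp_pos: [0.3431, 0.216, 0.2207]
tool_rot: [0.127, 0.992, -0.0, -0.0]
force: [1.3, 0.6, 0.7]
finger_gap: 1.002
gripper_force: 0.0
```

Call:
drive_tool --pt "-0.0277 -0.0328 0 0 0 0 1" --pt "-0.0277 -0.0328 0 0 0 0 1" --pt "-0.0277 -0.0328 0 0 0 0 1" --pt "-0.0277 -0.0328 0 0 0 0 1" --pt "-0.0277 -0.0328 0 0 0 0 1" --pt "-0.0277 -0.0328 0 0 0 0 1" --pt "-0.0277 -0.0328 0 0 0 0 1" --pt "-0.0277 -0.0328 0 0 0 0 1" --pt "-0.0277 -0.0328 0 0 0 0 1" --pt "-0.0277 -0.0328 0 0 0 0 1"

```text
t: 2.1
tcp_pos: [0.5284, -0.1712, 0.2204]
tool_rot: [0.127, 0.992, 0.0, -0.0]
force: [0.4, 1.3, 0.4]
finger_gap: 1.005
gripper_force: 0.0
```

Call:
drive_tool --pt "0 0 0 0 0 -6.96 1" --pt "0 0 0 0 0 -6.96 1" --pt "0 0 0 0 0 -6.96 1" --pt "0 0 0 0 0 -6.96 1" --pt "0 0 0 0 0 -6.96 1" --pt "0 0 0 0 0 0 1" --pt "0 0 0 0 0 0 1"

```text
t: 2.8
tcp_pos: [0.528, -0.1695, 0.2205]
tool_rot: [-0.174, 0.985, 0.0, -0.0]
force: [-0.1, -0.9, 0.1]
finger_gap: 1.0
gripper_force: 0.0
```

```bash
cat > w.py <<'E'
from h import *
from scipy.spatial.transform import Rotation as R
import sys
st=manip.sense(); s=manip.snapshot("wrist")
T=np.eye(4); T[:3,:3]=R.from_quat(st["tool_rot"]).as_matrix(); T[:3,3]=st["tcp_pos"]
P=pts(s,T@np.array(s["mount"])); n=sys.argv[1]
cv2.imwrite(f"pics/{n}.png",s["image"][...,::-1]); np.savez(n+".npz",P=P,im=s["image"])
print(st, np.degrees(np.arctan2(T[1,0],T[0,0])), T[:3,2])
c=P[(P[...,2]>.088)&(P[...,2]<.112)&(np.hypot(P[...,0]-.53,P[...,1]+.17)<.05)]
if len(c): print(len(c),c.mean(0),cv2.minAreaRect(c[:,:2].astype(np.float32)*1000))
E
python3 w.py w1
```

```text
{'t': 2.8, 'q': array([-0.5121,  0.4334,  1.6107, -0.    ,  1.0982, -2.433 ]), 'qd': array([ 0.0012, -0.0013, -0.0017, -0.0019,  0.0016, -0.0057]), 'tau': array([ -0.0148, -38.5871, -16.5798,  -0.001 ,   0.0029,  -0.024 ]), 'tcp_pos': array([ 0.528 , -0.1695,  0.2205]), 'tool_rot': array([-0.1741,  0.9847,  0.0002, -0.0003]), 'force': array([-0.1336, -0.9039,  0.0991]), 'ft_torque': array([0.003 , 0.0471, 0.0083]), 'gripper_force': 0.0, 'finger_gap': 1.0001256159582284} -159.942599915621 [-0.0006  0.0003 -1.    ]
850 [ 0.5273 -0.1699  0.1028] ((528.7933349609375, -169.4284210205078), (49.89421081542969, 13.830242156982422), 20.33608627319336)
```

View pics/w1.png

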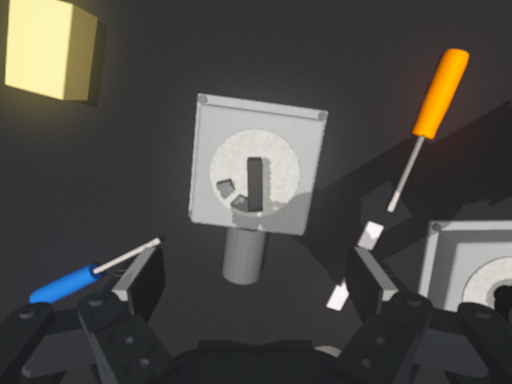

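The wrist view shows the tee at (255,185), with dark ring pieces at (225,187) and (240,202) and a gap between them. I'll compute the ring's angles from the depth.

Run:
```python
from h import *
for n in ("w1","top","scene"):
    d=np.load(n+".npz"); P=d["P"].reshape(-1,3); g=d["im"].reshape(-1,3).mean(1)
    C=P-np.array([.529,-.1695,0]); r=np.hypot(C[:,0],C[:,1]); a=np.radians(12.45)-np.arctan2(C[:,1],C[:,0]); a=(a+np.pi)%(2*np.pi)-np.pi
    m=(r>.027)&(r<.039)&(P[:,2]>.045)&(P[:,2]<.08)
    print(n,"turn: n  z  grey  zmax")
    for t in np.arange(-.5,2.1,.1):
        k=m&(abs(a-t)<.05)
        if k.any(): print("%.2f %d %.4f %d %.4f"%(t,k.sum(),np.median(P[k,2]),np.median(g[k]),P[k,2].max()))
```

```text
w1 turn: n  z  grey  zmax
-0.50 32 0.0537 160 0.0548
-0.40 14 0.0537 155 0.0549
0.10 20 0.0625 100 0.0639
0.20 36 0.0625 104 0.0641
0.30 31 0.0626 105 0.0645
0.40 34 0.0625 119 0.0638
0.50 41 0.0622 134 0.0641
0.60 43 0.0539 207 0.0638
0.70 28 0.0534 211 0.0547
0.80 22 0.0625 157 0.0637
0.90 34 0.0626 142 0.0642
1.00 33 0.0626 145 0.0641
1.10 18 0.0691 145 0.0707
1.20 37 0.0695 142 0.0709
1.30 76 0.0589 133 0.0705
1.40 32 0.0536 214 0.0553
1.50 35 0.0535 216 0.0546
1.60 35 0.0535 215 0.0550
1.70 34 0.0532 213 0.0549
1.80 35 0.0534 211 0.0552
1.90 36 0.0536 212 0.0548
2.00 35 0.0537 212 0.0547
top turn: n  z  grey  zmax
-0.50 3 0.0517 169 0.0553
-0.40 5 0.0531 198 0.0563
-0.30 7 0.0527 169 0.0559
-0.20 6 0.0586 203 0.0609
-0.10 3 0.0606 225 0.0627
-0.00 6 0.0592 126 0.0655
0.10 3 0.0636 158 0.0655
0.20 3 0.0608 169 0.0622
0.30 3 0.0625 147 0.0650
0.40 4 0.0620 140 0.0626
0.50 6 0.0608 164 0.0642
0.60 4 0.0523 233 0.0539
0.70 6 0.0540 229 0.0549
0.80 6 0.0592 142 0.0633
0.90 5 0.0610 144 0.0639
1.00 6 0.0625 154 0.0652
1.10 5 0.0672 134 0.0716
1.20 5 0.0692 146 0.0723
1.30 5 0.0570 195 0.0704
1.40 6 0.0541 235 0.0556
1.50 4 0.0521 235 0.0538
1.60 5 0.0527 235 0.0541
1.70 4 0.0528 233 0.0539
1.80 6 0.0521 231 0.0569
1.90 4 0.0528 232 0.0543
2.00 5 0.0528 232 0.0569
scene turn: n  z  grey  zmax
-0.50 4 0.0533 179 0.0548
-0.40 1 0.0543 236 0.0543
-0.20 6 0.0591 203 0.0599
-0.10 6 0.0593 221 0.0617
-0.00 2 0.0590 179 0.0627
0.10 7 0.0630 165 0.0643
0.20 5 0.0622 144 0.0631
0.30 4 0.0641 153 0.0644
0.40 4 0.0624 149 0.0635
0.50 5 0.0630 144 0.0646
0.60 5 0.0533 222 0.0560
0.70 5 0.0535 217 0.0545
0.80 5 0.0610 172 0.0641
0.90 3 0.0618 140 0.0619
1.00 5 0.0630 137 0.0637
1.10 13 0.0658 89 0.0701
1.20 6 0.0692 129 0.0708
1.30 4 0.0639 157 0.0686
1.40 1 0.0528 232 0.0528
1.50 4 0.0532 239 0.0553
1.60 5 0.0540 237 0.0551
1.70 4 0.0539 237 0.0556
1.80 7 0.0538 237 0.0569
1.90 3 0.0537 237 0.0546
2.00 5 0.0530 236 0.0545
```

The notch is at turn ≈0.68, the ring spans about 0.05 to 1.1, and the rib is at about 1.13. All of this fits the given description. Next I'll descend over the bar and grip it gently.

Call:
drive_tool --pt "-0.0009 -0.0003 0.018 0 0 0 1" --pt "0 0 0.018 0 0 0 1" --pt "0 0 0.018 0 0 0 1" --pt "0 0 0.018 0 0 0 1" --pt "0 0 0.018 0 0 0 0.5" --pt "0 0 0.018 0 0 0 0" --pt "0 0 0.018 0 0 0 -0.4" --pt "0 0 0 0 0 0 -0.4" --pt "0 0 0 0 0 0 -0.4" --newtons 20

```text
t: 3.75
tcp_pos: [0.5292, -0.1696, 0.0948]
tool_rot: [-0.175, 0.985, 0.0, -0.0]
force: [0.0, -0.4, -0.0]
finger_gap: 0.302
gripper_force: 0.0
```

Call:
drive_tool --pt "0 0 0 0 0 0 -0.6" --pt "0 0 0 0 0 0 -0.7" --pt "0 0 0 0 0 0 -1" --pt "0 0 0 0 0 0 -1" --pt "0 0 0 0 0 0 -1"

```text
t: 4.25
tcp_pos: [0.5293, -0.1697, 0.0951]
tool_rot: [-0.175, 0.985, -0.0, 0.0]
force: [0.6, 0.2, 0.5]
finger_gap: -0.004
gripper_force: 0.0
```

```bash
python3 w.py w2
```

```text
{'t': 4.25, 'q': array([-0.5112,  0.6142,  1.7157, -0.    ,  0.8111, -2.4346]), 'qd': array([ 0.0007,  0.004 ,  0.0011,  0.0009, -0.0004, -0.0006]), 'tau': array([  0.0019, -41.7726, -11.5209,  -0.0001,  -0.0026,   0.0005]), 'tcp_pos': array([ 0.5293, -0.1697,  0.0951]), 'tool_rot': array([-0.1754,  0.9845, -0.0002,  0.0002]), 'force': array([0.6117, 0.1836, 0.5488]), 'ft_torque': array([-0.0082,  0.0069,  0.0456]), 'gripper_force': 0.0, 'finger_gap': -0.004171401190284795} -159.80119552192875 [ 0.0005 -0.0003 -1.    ]
1207 [ 0.513  -0.1755  0.1022] ((516.66748046875, -174.11888122558594), (24.378292083740234, 14.013713836669922), 21.037607192993164)
```

View pics/w2.png

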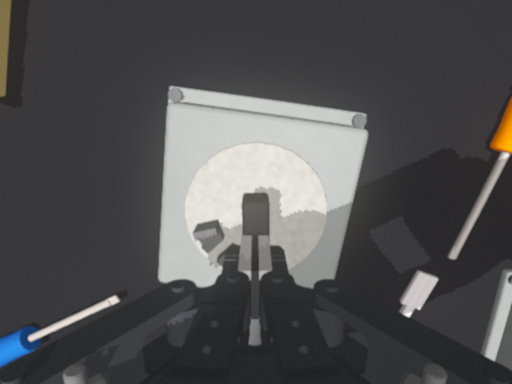

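The wrist view shows the fingers at the bar at about (256,250), but the gap reads 0 with no grip force. I'll zoom in to check.

Run:
```python
from h import *
d=np.load("w2.npz");P=d["P"]
cv2.imwrite("pics/w2c.png",cv2.resize(d["im"][180:360,170:340,::-1],None,fx=3.3,fy=3.3,interpolation=cv2.INTER_CUBIC))
for v in range(195,345,12): print(v,[int(round(1000*z)) for z in P[v,226:290:4,2]])
print(manip.sense()["finger_gap"],manip.sense()["gripper_force"])
```

```text
195 [53, 54, 53, 55, 53, 92, 91, 92, 92, 92, 92, 55, 54, 53, 52, 55]
207 [54, 54, 52, 53, 103, 103, 103, 103, 103, 103, 103, 54, 53, 54, 53, 53]
219 [53, 53, 54, 54, 103, 104, 104, 103, 103, 103, 104, 54, 54, 53, 54, 249]
231 [54, 53, 54, 54, 101, 104, 103, 105, 102, 104, 104, 54, 54, 53, 54, 54]
243 [54, 53, 54, 53, 117, 119, 119, 118, 118, 119, 119, 54, 54, 53, 53, 52]
255 [123, 122, 123, 123, 132, 131, 131, 131, 131, 131, 131, 132, 124, 123, 123, 54]
267 [135, 134, 134, 141, 140, 140, 142, 141, 141, 141, 141, 141, 134, 135, 135, 134]
279 [151, 153, 154, 152, 151, 151, 144, 144, 143, 151, 151, 151, 153, 152, 152, 152]
291 [160, 158, 158, 158, 158, 158, 249, 144, 143, 156, 158, 158, 159, 159, 159, 159]
303 [172, 171, 172, 171, 164, 160, 150, 143, 249, 154, 166, 171, 171, 172, 171, 172]
315 [177, 177, 177, 177, 170, 155, 152, 143, 144, 154, 168, 176, 178, 178, 178, 178]
327 [181, 182, 182, 180, 171, 156, 50, 50, 47, 155, 155, 176, 182, 182, 183, 183]
339 [186, 187, 185, 177, 171, 158, 49, 48, 45, 159, 158, 177, 184, 187, 186, 187]
0.0016639732820884594 0.0
```

View pics/w2c.png

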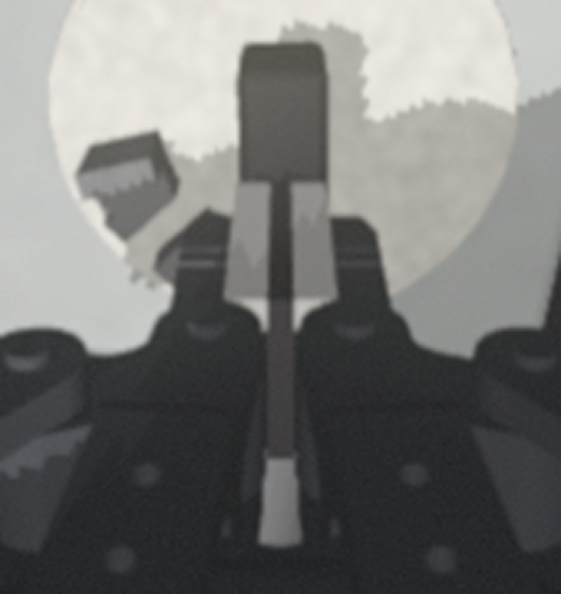

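Run:
```python
from h import *
d=np.load("w2.npz");P=d["P"]
for v in range(228,282,4): print(v,P[v,248],P[v,256],P[v,264])
s=manip.snapshot("scene"); Q=pts(s); im=s["image"]
cv2.imwrite("pics/s2.png",cv2.resize(im[120:270,90:260,::-1],None,fx=4,fy=4,interpolation=cv2.INTER_CUBIC))
```

```text
228 [ 0.52   -0.1768  0.1039] [ 0.5189 -0.1729  0.1031] [ 0.5173 -0.1692  0.1037]
232 [ 0.5218 -0.1762  0.1045] [ 0.5203 -0.1724  0.1046] [ 0.5197 -0.1683  0.1027]
236 [ 0.5212 -0.1762  0.1106] [ 0.5196 -0.1727  0.1113] [ 0.5184 -0.1691  0.1111]
240 [ 0.5212 -0.1762  0.1152] [ 0.5198 -0.1726  0.1154] [ 0.5183 -0.1692  0.116 ]
244 [ 0.5213 -0.176   0.1193] [ 0.5199 -0.1726  0.1195] [ 0.5188 -0.1691  0.1192]
248 [ 0.5209 -0.1761  0.1241] [ 0.5198 -0.1727  0.1238] [ 0.5188 -0.1693  0.1234]
252 [ 0.5205 -0.1761  0.1288] [ 0.5191 -0.173   0.1292] [ 0.5181 -0.1697  0.1288]
256 [ 0.5206 -0.176   0.1321] [ 0.5197 -0.1728  0.1317] [ 0.5184 -0.1697  0.1319]
260 [ 0.521  -0.1758  0.1348] [ 0.5193 -0.173   0.1359] [ 0.5182 -0.1699  0.1358]
264 [ 0.5205 -0.1759  0.1389] [ 0.5192 -0.173   0.1393] [ 0.5182 -0.17    0.1392]
268 [ 0.5205 -0.1758  0.142 ] [ 0.5195 -0.1729  0.1419] [ 0.5184 -0.17    0.1419]
272 [ 0.5212 -0.1755  0.1437] [ 0.5198 -0.1728  0.1443] [ 0.5188 -0.1699  0.1443]
276 [ 0.5199 -0.1759  0.1487] [ 0.5214 -0.1722  0.1444] [ 0.5177 -0.1705  0.1491]
280 [ 0.5195 -0.176   0.1522] [ 0.5233 -0.1715  0.1439] [ 0.5178 -0.1705  0.1517]
```

View pics/s2.png

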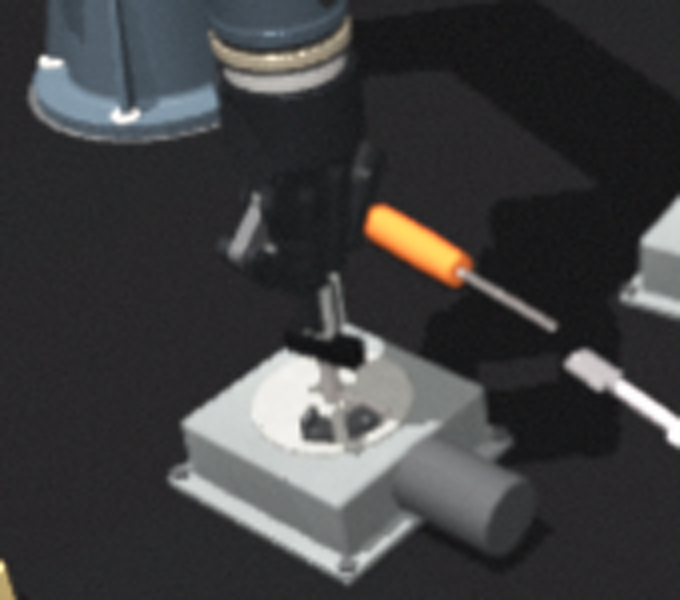

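The pads are fully shut above the bar. Measured, the fingertips stand at z≈0.109 while the TCP reads 0.095, so they are about 14 mm behind the TCP, not ahead of it. I'll trust that measurement: open, go 28 mm lower and close again.

Call:
drive_tool --pt "0 0 0 0 0 0 0" --pt "0 0 0 0 0 0 0" --pt "0 0 0 0 0 0 0" --pt "0 0 0.007 0 0 0 0" --pt "0 0 0.007 0 0 0 0" --pt "0 0 0.007 0 0 0 0" --pt "0 0 0.007 0 0 0 -0.3" --pt "0 0 0 0 0 0 -0.5" --pt "0 0 0 0 0 0 -0.5"

```text
t: 5.25
tcp_pos: [0.529, -0.1695, 0.0664]
tool_rot: [-0.175, 0.984, 0.0, -0.0]
force: [0.7, -0.3, 0.0]
finger_gap: 0.25
gripper_force: 0.0
```

Run:
```python
from h import *
st=manip.sense();print(st["finger_gap"],st["force"],st["tcp_pos"])
s=manip.snapshot("scene"); im=s["image"]
cv2.imwrite("pics/s3.png",cv2.resize(im[180:260,125:225,::-1],None,fx=6,fy=6,interpolation=cv2.INTER_CUBIC))
```

```text
0.2500623629450666 [ 0.7011 -0.3448  0.0271] [ 0.529  -0.1695  0.0664]
```

View pics/s3.png

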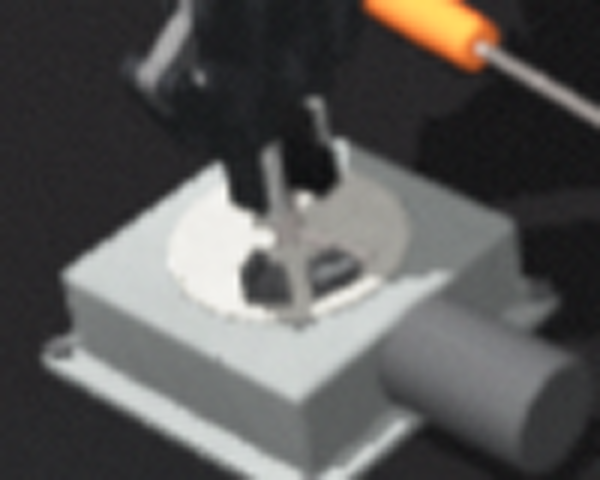

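The view shows the fingers now straddling the bar near (290,180), with the tips above the ring. Closing at 20 N.

Call:
drive_tool --pt "0 0 0 0 0 0 -0.6" --pt "0 0 0 0 0 0 -0.68" --pt "0 0 0 0 0 0 -0.8" --pt "0 0 0 0 0 0 -1" --pt "0 0 0 0 0 0 -1" --newtons 20

```text
t: 5.8
tcp_pos: [0.5293, -0.1693, 0.0672]
tool_rot: [-0.175, 0.985, 0.0, 0.0]
force: [0.0, 2.5, 3.2]
finger_gap: 0.162
gripper_force: 22.2
```

Gripped: the gap is 13.8 mm and the force 22 N. Lifting 10 mm gently.

Call:
drive_tool --pt "0 0 -0.002 0 0 0 -1" --pt "0 0 -0.002 0 0 0 -1" --pt "0 0 -0.002 0 0 0 -1" --pt "0 0 -0.002 0 0 0 -1" --pt "0 0 -0.002 0 0 0 -1" --pt "0 0 0 0 0 0 -1" --pt "0 0 0 0 0 0 -1"

```text
t: 6.5
tcp_pos: [0.5291, -0.1693, 0.0767]
tool_rot: [-0.175, 0.985, 0.0, -0.0]
force: [2.9, 3.5, -9.5]
finger_gap: 0.159
gripper_force: 20.3
```

```bash
cat > lift.py <<'E'
from h import *
# tee height from visible bar end in wrist view; returns in tcp-consistent world
from scipy.spatial.transform import Rotation as R
def go():
    st=manip.sense(); s=manip.snapshot("wrist")
    T=np.eye(4); T[:3,:3]=R.from_quat(st["tool_rot"]).as_matrix(); T[:3,3]=st["tcp_pos"]
    P=pts(s,T@np.array(s["mount"])); C=P-np.array([.529,-.1695,0]); r=np.hypot(C[...,0],C[...,1])
    g=s["image"].mean(-1)
    k=(C@T[:3,0]>.013)&(C@T[:3,0]<.024)&(abs(C@T[:3,1])<.005)&(P[...,2]>.08)&(P[...,2]<.13)
    yaw=np.arctan2(T[1,0],T[0,0])-np.pi
    b=P[(r<.027)&(P[...,2]>.08)&(P[...,2]<.13)&(C@T[:3,0]>.012)]
    print("turn by tool %.3f"%((np.radians(12.45)-yaw+np.pi)%(2*np.pi)-np.pi),"bar top",np.median(P[k,2]),k.sum(),"lift %.4f"%(np.median(P[k,2])-.103))
    print(st["t"],st["tcp_pos"],st["force"],st["ft_torque"],st["finger_gap"],st["gripper_force"])
    return P
go()
E
python3 lift.py
```

```text
turn by tool -0.135 bar top 0.11282254590391816 596 lift 0.0098
6.5 [ 0.5291 -0.1693  0.0767] [ 2.9463  3.4993 -9.4884] [ 0.622  -0.635   0.0145] 0.15943252128448987 20.303048193454742
```

The lift is 9.8 mm at 9.5 N, which matches the spring. Turning clockwise to about 0.60.

Call:
drive_tool --pt "0 0 0 0 0 4.2 -1" --pt "0 0 0 0 0 4.2 -1" --pt "0 0 0 0 0 4.2 -1" --pt "0 0 0 0 0 4.2 -1" --pt "0 0 0 0 0 4.2 -1" --pt "0 0 0 0 0 4.2 -1" --pt "0 0 0 0 0 4.2 -1" --pt "0 0 0 0 0 4.2 -1" --pt "0 0 0 0 0 4.2 -1" --pt "0 0 0 0 0 4.2 -1"

```text
t: 7.55
tcp_pos: [0.5291, -0.1702, 0.0768]
tool_rot: [0.19, 0.982, -0.0, -0.0]
force: [2.9, 0.9, -9.7]
finger_gap: 0.157
gripper_force: 20.3
```

Call:
drive_tool --pt "0 0 0 0 0 0 -1" --pt "0 0 0 0 0 0 -1"

```text
t: 7.75
tcp_pos: [0.5291, -0.1701, 0.0768]
tool_rot: [0.188, 0.982, -0.0, -0.0]
force: [3.0, 0.5, -9.1]
finger_gap: 0.163
gripper_force: 20.3
```

```bash
cat >> lift.py <<'E'
P=go(); C=P-np.array([.529,-.1695,0]); r=np.hypot(C[...,0],C[...,1]); a=(np.radians(12.45)-np.arctan2(C[...,1],C[...,0])+np.pi)%(2*np.pi)-np.pi
print([(round(t,2),round(1000*float(np.median(P[k,2])),1),int(k.sum())) for t in np.arange(0,1.3,.04) for k in [(r>.029)&(r<.038)&(abs(a-t)<.02)&(P[...,2]>.045)&(P[...,2]<.075)] if k.sum()>3])
E
python3 lift.py
```

```text
turn by tool 0.596 bar top 0.1129313530936398 614 lift 0.0099
7.75 [ 0.5291 -0.1701  0.0768] [ 2.9868  0.5352 -9.1293] [ 0.0441 -0.3464 -0.0145] 0.16271105479785183 20.3023624420166
turn by tool 0.596 bar top 0.11295252553858233 612 lift 0.0100
7.8 [ 0.5291 -0.1701  0.0768] [ 2.4729  0.5382 -9.7287] [-0.0219 -0.3427  0.0202] 0.1595302800010996 20.2971750497818
[]
```

Loosening the grip just above the ring, so the spring lays the pin on it and the fingers only push it sideways.

Call:
drive_tool --pt "0 0 0.001 0 0 0 -1" --pt "0 0 0.001 0 0 0 -1" --pt "0 0 0 0 0 0 -1" --pt "0 0 0 0 0 0 -0.64" --pt "0 0 0 0 0 0 -0.64" --pt "0 0 0 0 0 0 -0.64" --pt "0 0 0 0 0 1 -0.64" --pt "0 0 0 0 0 1 -0.64" --pt "0 0 0 0 0 1 -0.64" --pt "0 0 0 0 0 0 -0.64"

```text
t: 8.85
tcp_pos: [0.5292, -0.1695, 0.0749]
tool_rot: [0.215, 0.977, 0.0, 0.0]
force: [0.5, -0.6, -0.3]
finger_gap: 0.182
gripper_force: 0.0
```

```bash
sed -i '/^P=go/,$d' lift.py; python3 lift.py
```

```text
turn by tool 0.651 bar top 0.10344320689882583 536 lift 0.0004
8.85 [ 0.5292 -0.1695  0.0749] [ 0.5309 -0.6321 -0.2826] [0.0115 0.023  0.0581] 0.18230313106857488 0.0
```

The bar is already down, with lift ≈0. Opening, retreating straight up, and verifying.

Call:
drive_tool --pt "0 0 0 0 0 0 -0.3" --pt "0 0 0 0 0 0 0" --pt "0 0 0 0 0 0 0" --pt "0 0 -0.01 0 0 0 0" --pt "0 0 -0.025 0 0 0 0" --pt "0 0 -0.04 0 0 0 0.5" --pt "0 0 -0.04 0 0 0 1" --pt "0 0 -0.03 0 0 0 1" --pt "0 0 0 0 0 0 1" --pt "0 0 0 0 0 0 1"

```text
t: 9.9
tcp_pos: [0.5293, -0.1696, 0.2209]
tool_rot: [0.215, 0.977, -0.0, 0.001]
force: [0.3, 0.0, -0.8]
finger_gap: 1.001
gripper_force: 0.0
```

```bash
python3 w.py w4
```

```text
{'t': 9.9, 'q': array([-0.5112,  0.4335,  1.6092, -0.    ,  1.0969, -1.6492]), 'qd': array([-0.0019,  0.0378,  0.0398, -0.    , -0.0017,  0.0011]), 'tau': array([  0.0204, -40.0629, -17.5093,   0.0018,  -0.0505,  -0.    ]), 'tcp_pos': array([ 0.5293, -0.1696,  0.2209]), 'tool_rot': array([ 0.2147,  0.9767, -0.0003,  0.001 ]), 'force': array([ 0.339 ,  0.0348, -0.8169]), 'ft_torque': array([ 0.0386,  0.0375, -0.0049]), 'gripper_force': 0.0, 'finger_gap': 1.0008734603089686} 155.2027916840103 [ 0.0018 -0.001  -1.    ]
819 [ 0.5272 -0.1688  0.103 ] ((528.4994506835938, -169.43093872070312), (13.012971878051758, 49.387054443359375), 65.11492919921875)
```

View pics/w4.png

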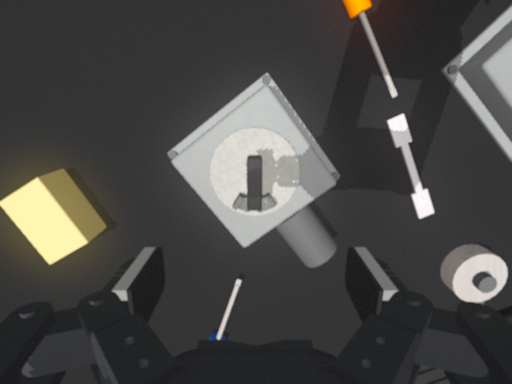

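The tee at (255,185) now lies between the two ring pieces at (240,203) and (268,203). Its turn is ≈0.65 and the bar top is at 0.103, so it is fully down in the notch and the gripper is clear.

```bash
python3 -c "
from station import manip
print(manip.sign_off())"
```

```text
the job is handed in; nothing more can be done
None
```

The tee handle is fully down in the notch (turn about 0.65 rad, lift about 0) and released with the gripper clear; nothing else on the bench was touched, and the job is handed in (no verdict was returned).

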